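# Click the coffee box lid shut all round

## Robot

A 6-joint arm with a two-finger parallel gripper is mounted at the origin on the work surface. World frame = base frame: x ahead of the robot, y to its left, z up, the work surface at z = 0. Lengths are in m, angles in rad, forces in N, time in s.
With the tool pointing down it reaches from about 0.375 to 0.925 m from the base axis. Payload 5.7 kg.
Tool frame: the origin (TCP) lies midway between the tips of the shut fingers; the grasp point (between the pads) lies 19 mm behind it; z points along the fingers, x is the direction in which the jaws open and shut, and the axes are right-handed (so a half turn about z gives the same grasp; the last joint's range is limited). The gripper opens to 88 mm and grips with 3 to 60 N. Pads are 20 mm wide; open, the fingers measure 115 mm over their backs; the gripper's body (75 mm by 178 mm) begins 61 mm behind the grasp point.
Start: joints at [-1.243, 0.359, 1.51, -0, 1.272, -0.115], TCP at [0.257, -0.542, 0.19] pointing down, gripper open.
Joint ranges: [-2.97, 2.97], [-1.01, 2.36], [0.21, 2.38], [-0.96, 4.11], [0.2, 2.71], [-2.98, 2.98]. Speed limits (rad/s): [2.39, 2.39, 3.14, 3.14, 3.14, 3.14].

## Interface

Orientations are given as a unit quaternion [x, y, z, w].
In Python, from bench import move_ptp, servo_line, goto_joints, move_gripper, sleep, inverse_kinematics, capture, PlanningError, close_job, spot_in, silhouettes, current_clock, current_joint_pos, current_qvel, current_joint_torque, current_position, current_orientation, current_force, current_torque, current_finger_gap gives the robot as it stands. Calls block until the motion is done:
- move_ptp(position, orientation): joint-space move of the TCP to a pose.
- servo_line(position, orientation=None, rate=0.15, contact_N=None): straight line of the TCP; orientation=None keeps the orientation; rate is the mean speed in m/s. With contact_N (N) it stops when the force on the tool has changed by that much, and returns True; else False.
- goto_joints(angles): joint-space move.
- move_gripper(opening): finger opening in m; the grip force is fixed at half the most; returns when the fingers have stopped.
- sleep(seconds).
- inverse_kinematics(position, orientation): joint angles nearest the present ones, or None.
- capture(name): name is "side" or "top" or "wrist"; returns a dict with "image" (400x640x3 uint8, blue, green, red), "range_z" (400x640 float32, m along the optical axis (not along the pixel's ray), 0 where there is no reading), "intrinsics" (3x3 intrinsics, pixels), "R" (3x3) and "t" (3): a world point X has camera coordinates R X + t. Camera axes: x right, y down, z forward; pixel columns grow to the right and rows downward; lengths in m; the calibration is good to about 2 mm. A picture is of the moment at which its call begins.
A pose or a line that the arm cannot do raises PlanningError and nothing moves.
- close_job(): hands the job in, once; it reports no verdict.
Trained networks look in the newest picture that a camera, given by its name, has taken for a name from the list of things; names that differ only in an ending like _2 or _b are one class to them, and where a whole thing is asked for, a point or a joint stands for the part that bears it (a point fixed in the world has none). Each returns a list of dicts, best first, with "conf" (0 to 1); they miss things now and then, are a little off and sometimes report something else, mostly with a low value. They report only what shows in the picture. A call takes as long as a camera call. They do not tell look-alikes from the thing itself.
- spot_in(camera, query): "xy" ([column, row] in pixels, amid what is visible of it).
- silhouettes(camera, query): "region" (400x640 bool, what is visible of it) and "xy" ([column, row] in pixels, amid what is visible of it).
Readings, each from a call of its own:
- current_clock(): time.
- current_joint_pos(): joint angles.
- current_qvel(): joint speeds.
- current_joint_torque(): joint torques, N m.
- current_position(): TCP position.
- current_orientation(): TCP orientation.
- current_force(): force on the tool from outside, world axes, zero at the start.
- current_torque(): the same for the moment, N m.
- current_finger_gap(): finger opening in m.
Only numpy, scipy, OpenCV 4.12 (cv2) and the standard library are available. Lean on these libraries where they do the work, as an engineer would, in place of code of your own. Each camera call takes 0.05 s, during which the arm holds its last target.

## Task

The snap-fit lid of the coffee box is only resting in place: press around its rim, section by section, with your fingertips until all four sections have clicked shut and stay down, then take your hand away. Press gently, and only press: leave the box standing where it is, never gripping, lifting or tipping it, and do not disturb the cups, spoon, burner, grinder, tray or pan around it.

Things in the scene. Friction and masses are not known exactly. Their poses are not given: they have to be found in the camera images.
- coffee_box: Loose grey plastic food box, 120 (own x) by 180 (own y) mm, 0.5-0.9 kg, with white snap-fit lid. Origin: centre of underside, z up; yaw within 0.6 rad of world. The lid's rim is four white sections, one per side, starting sprung up (tops 82 mm above the worktop; 74 when shut), between fixed square corners (tops 72 mm); the middle panel (72 by 132 mm, top 70 mm) is fixed.
- near_section (a joint): Downward travel (m) of the rim section on the long side at the box's own -x, the side towards the robot: 0 sprung up, 0.008 clicked shut, a hard stop. Slides straight down without tilting. Resistance 6-8 N at the top, fading to nothing at 5 mm, from where it snaps down and stays; let go earlier it springs back up.
- near_section_top (a point): Centre of the top face of that section (132 mm long along the box's y, 22 mm wide, 6 mm thick), at (-49, 0) mm in the box's x, y; it goes down with the section.
- far_section (a joint): Downward travel (m) of the rim section on the long side at the box's own +x, away from the robot: 0 sprung up, 0.008 clicked shut, a hard stop. Slides straight down without tilting. Resistance 6-8 N at the top, fading to nothing at 5 mm, from where it snaps down and stays; let go earlier it springs back up.
- far_section_top (a point): Centre of the top face of that section (132 mm long along the box's y, 22 mm wide, 6 mm thick), at (49, 0) mm in the box's x, y; it goes down with the section.
- left_section (a joint): Downward travel (m) of the rim section on the short side at the box's own +y, the robot's left: 0 sprung up, 0.008 clicked shut, a hard stop. Slides straight down without tilting. Resistance 6-8 N at the top, fading to nothing at 5 mm, from where it snaps down and stays; let go earlier it springs back up.
- left_section_top (a point): Centre of the top face of that section (72 mm long along the box's x, 22 mm wide, 6 mm thick), at (0, 79) mm in the box's x, y; it goes down with the section.
- right_section (a joint): Downward travel (m) of the rim section on the short side at the box's own -y, the robot's right: 0 sprung up, 0.008 clicked shut, a hard stop. Slides straight down without tilting. Resistance 6-8 N at the top, fading to nothing at 5 mm, from where it snaps down and stays; let go earlier it springs back up.
- right_section_top (a point): Centre of the top face of that section (72 mm long along the box's x, 22 mm wide, 6 mm thick), at (0, -79) mm in the box's x, y; it goes down with the section.
- stray_cup: Small white ceramic cup without handle, 62 mm across the mouth, 45 mm high, standing just beyond the far side of the box. Origin: centre of its underside.
- scoop: Coffee spoon, wooden handle and steel bowl, 140 mm long, lying on the worktop along the near side of the box. Origin: underside, near its middle.
- burner: Terracotta-coloured ceramic incense burner, 104 mm across, 112 mm high, beyond the box. Origin: centre of its underside.
- grinder: Black plastic coffee grinder, upright cylinder 96 mm across, 182 mm high, beyond the box to the left. Origin: centre of its underside.
- roasting_pan: Dark steel roasting pan, 200 mm across, 40 mm high, with a straight silicone-covered handle to its own +x reaching 260 mm from its centre; on the right. Origin: centre of its underside.
- cup_tray: Low steel tray 260 by 180 by 16 mm on the left. Origin: centre of its underside.
- cup0: One of four small white cups, 62 mm across, 45 mm high, standing on the steel tray. Origin: centre of its underside.
- cup1: One of four small white cups, 62 mm across, 45 mm high, standing on the steel tray. Origin: centre of its underside.
- cup2: One of four small white cups, 62 mm across, 45 mm high, standing on the steel tray. Origin: centre of its underside.
- cup3: One of four small white cups, 62 mm across, 45 mm high, standing on the steel tray. Origin: centre of its underside.
Things that resemble listed ones, but are neither listed nor needed, are in the scene too. What is meant by the coffee_box is not orange, and is the smaller of those in its own colour.

How it is judged:
At the end, for the whole second after the job is handed in: All four rim sections are pressed at least 6.5 of their 8 mm (clicked shut), and the box stands flat and at rest on the worktop within 30 mm of where it stood (value of joint each of near_section, far_section, left_section, right_section above 0.0065 m and angle between coffee_box's own z axis and vertical below 0.05 rad and height (world z) of coffee_box below 0.006 m and distance of coffee_box from where it was at the start of the episode below 0.03 m and linear speed of coffee_box below 0.02 m/s); the robot touches nothing.
It fails at once if the box is lifted (10 mm) or tipped (0.15 rad) (height (world z) of coffee_box above 0.01 m or angle between coffee_box's own z axis and vertical above 0.15 rad).
It fails at once if the box is pushed more than 30 mm from its place (distance of coffee_box from where it was at the start of the episode above 0.03 m).
It fails at once if the box or lid is pressed with more than 60 N (contact force between the fingers and coffee_box above 60 N).
It fails at once if a cup, the spoon, burner, grinder, tray or pan is moved or lifted by more than 20 mm, or tipped over (distance of any of stray_cup, scoop, burner, grinder, roasting_pan, cup_tray, cup0, cup1, cup2, cup3 from where it was at the start of the episode above 0.02 m or angle between any of stray_cup, burner, grinder, roasting_pan, cup_tray, cup0, cup1, cup2, cup3's own z axis and vertical above 0.5 rad).
It also fails if it takes over 45 s, if anything falls off the work surface, if the arm or the gripper's body presses on something with over 40 N, if the wrist force passes 120 N, or if a joint passes its speed limit or range.

## Working session

There is one attempt and no reset: what is moved stays moved. The work goes in short steps, each a Python script; the robot and the scene stay as the last script left them, time stands still between calls to the robot, and variables do not carry over. Pictures are saved under pics/ and viewed, and the job is handed in when it is done.

```bash
ls; mkdir -p pics
python3 - <<'E'
from bench import *
import cv2,numpy as np,pickle
D={}
for c in ("top","side"):
    d=capture(c); cv2.imwrite(f"pics/{c}0.png",d["image"]); D[c]=d
    for q in ("coffee_box","stray_cup","burner","grinder","scoop","roasting_pan","cup_tray"):
        print(c,q,[(round(float(r["conf"]),2),np.round(r["xy"]).tolist()) for r in spot_in(c,q)])
pickle.dump(D,open("d.pkl","wb"))
print(current_clock())
E
```

```text
pics
top coffee_box [(0.9, [279.0, 225.0]), (0.81, [360.0, 210.0]), (0.74, [450.0, 287.0]), (0.65, [465.0, 194.0])]
top stray_cup [(0.85, [368.0, 179.0])]
top burner [(0.73, [338.0, 125.0]), (0.63, [386.0, 213.0])]
top grinder [(0.67, [240.0, 149.0])]
top scoop [(0.65, [356.0, 242.0]), (0.2, [189.0, 222.0])]
top roasting_pan [(0.81, [463.0, 193.0])]
top cup_tray [(0.89, [190.0, 228.0])]
side coffee_box [(0.89, [366.0, 192.0]), (0.73, [497.0, 186.0]), (0.56, [317.0, 242.0])]
side stray_cup [(0.57, [295.0, 157.0]), (0.52, [348.0, 177.0])]
side burner [(0.58, [294.0, 156.0])]
side grinder [(0.81, [229.0, 206.0])]
side scoop [(0.7, [391.0, 220.0])]
side roasting_pan [(0.88, [412.0, 144.0])]
side cup_tray [(0.77, [227.0, 323.0]), (0.48, [350.0, 174.0])]
0.8
```

View pics/top0.png

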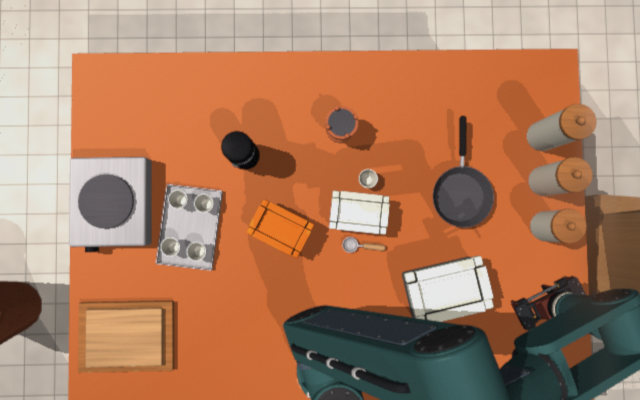

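View pics/side0.png

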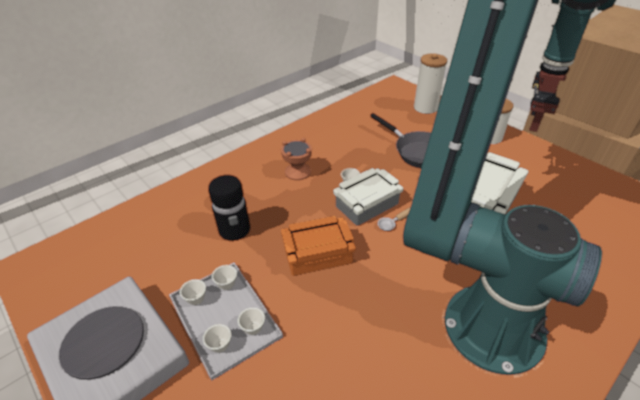

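The target is the small white-lidded box at top (360,212). The orange one at (280,228) and the larger one at (450,287) are look-alikes. The cup sits just beyond it at (368,179), with the spoon on the near side at (362,244). I'll locate it coarsely and then look with the wrist camera.

```bash
cat > h.py <<'E'
from bench import *
import numpy as np,cv2
from scipy.spatial.transform import Rotation as Ro
def cloud(d):
    K=d["intrinsics"];z=d["range_z"].astype(float);v,u=np.mgrid[0:400,0:640]
    P=np.stack([(u-K[0,2])/K[0,0]*z,(v-K[1,2])/K[1,1]*z,z],-1)
    W=(P-d["t"])@d["R"]; W[z<=0]=np.nan
    return W
def down(a): # tool down, tool x at angle a
    x=np.array([np.cos(a),np.sin(a),0]);z=np.array([0,0,-1.]);y=np.cross(z,x)
    return Ro.from_matrix(np.stack([x,y,z],1)).as_quat()
def fitbox(W,c,rad=.16,zlo=.060,zhi=.095):
    m=(W[...,2]>zlo)&(W[...,2]<zhi)&(np.hypot(W[...,0]-c[0],W[...,1]-c[1])<rad)
    n,l=cv2.connectedComponents(m.astype(np.uint8))[:2]
    k=1+np.argmax([(l==i).sum() for i in range(1,n)])
    P=W[l==k]
    r=cv2.minAreaRect((P[:,:2]*1000).astype(np.float32))
    return r,P
E
python3 - <<'E'
from h import *
import pickle
D=pickle.load(open("d.pkl","rb"))
W=cloud(D["top"])
print(W[212,360],W[160,360])
print(fitbox(W,W[212,360])[0])
for p in ((368,179),(343,124),(242,150),(350,244)): print(p,W[p[1],p[0]].round(3))
print(Ro.from_quat(current_orientation()).as_matrix().round(2))
d=capture("wrist");print("camera in world", -d["R"].T@d["t"], d["R"].round(2),d["intrinsics"])
E
```

```text
[ 0.50243685 -0.09106144  0.06961684] [ 0.67659053 -0.10135826  0.00361435]
((504.2244873046875, -88.48677062988281), (180.4512481689453, 120.25635528564453), 83.12284851074219)
(368, 179) [ 0.613 -0.126  0.008]
(343, 124) [ 0.775 -0.04   0.103]
(242, 150) [0.683 0.259 0.188]
(350, 244) [ 0.4   -0.063  0.002]
[[ 0.43 -0.9  -0.  ]
 [-0.9  -0.43  0.  ]
 [-0.   -0.   -1.  ]]
camera in world [ 0.32158901 -0.5107769   0.38529339] [[ 0.43 -0.9   0.  ]
 [-0.87 -0.41  0.26]
 [-0.23 -0.11 -0.97]] [[304.02435752   0.         325.45361185]
 [  0.         304.02435752 201.75432966]
 [  0.           0.           1.        ]]
```

Run:
```python
from h import *
import pickle
move_gripper(0.0)
q=down(np.radians(83.1-180))
move_ptp([.43,-.088,.26],q)
d=capture("wrist");cv2.imwrite("pics/w1.png",d["image"]);pickle.dump(d,open("w1.pkl","wb"))
W=cloud(d); r,P=fitbox(W,(.504,-.088)); print(r,len(P),np.percentile(P[:,2],[5,50,95]))
a=np.radians(r[2])
if r[1][0]<r[1][1]: a+=np.pi/2
yaw=a-np.pi/2; yaw=(yaw+np.pi/2)%np.pi-np.pi/2; print("yaw",yaw)
c=np.array(r[0])/1000;X=np.array([np.cos(yaw),np.sin(yaw)]);Y=np.array([-X[1],X[0]])
A=W.reshape(-1,3)
for n,(x,y) in dict(near=(-.049,0),far=(.049,0),left=(0,.079),right=(0,-.079),mid=(0,0)).items():
    p=c+x*X+y*Y; s=A[np.hypot(*(A[:,:2]-p).T)<.006]; print(n,p.round(4),len(s),np.nanmedian(s[:,2]) if len(s) else None)
print(current_clock(),current_finger_gap(),current_force(),current_position())
```

```text
((504.04718017578125, -88.24208068847656), (180.3615264892578, 118.91905212402344), 82.97574615478516) 15514 [0.06808247 0.07219588 0.08346376]
yaw -0.12259635709487116
near [ 0.4554 -0.0822] 3915 0.39839810327638586
far [ 0.5527 -0.0942] 94 0.08274079571116115
left [ 0.5137 -0.0098] 85 0.08262870840427346
right [ 0.4944 -0.1666] 83 0.08243189814627461
mid [ 0.504  -0.0882] 80 0.07108561607043042
4.025 0.0003419077175218434 [-0.54716738  0.15121585 -0.39821551] [ 0.43013982 -0.08869671  0.25990913]
```

View pics/w1.png

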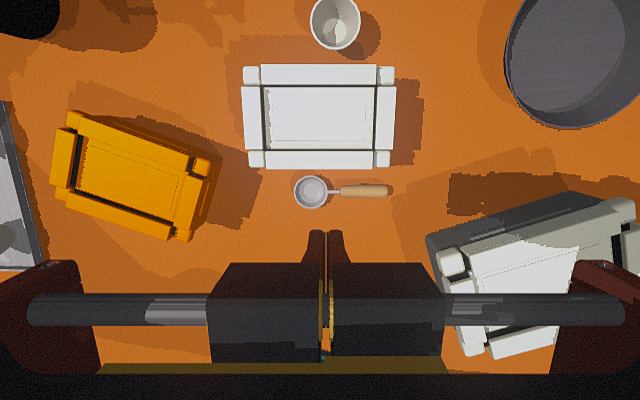

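The wrist view shows the box at (319,115) with all four sections raised, the cup at (335,22) and the spoon at (340,190). Its fitted pose agrees with the top camera to within 1 mm. I'll press the far section first and check how it responds.

```bash
cat >> h.py <<'E'
C=np.array([.5041,-.0883]);YAW=-.1225
X=np.array([np.cos(YAW),np.sin(YAW)]);Y=np.array([-X[1],X[0]])
S=dict(near=(-.049,0),far=(.049,0),left=(0,.079),right=(0,-.079))
def press(n,zmin=.0725,N=15):
    p=C+S[n][0]*X+S[n][1]*Y; q=down(YAW-np.pi/2)
    z=current_position()[2]
    if z<.11: servo_line([*current_position()[:2],.115])
    move_ptp([*p,.115],q); sleep(.15)
    servo_line([*p,.090],q,rate=.08)
    f0=current_force()
    hit=servo_line([*p,zmin],rate=.015,contact_N=N)
    print(n,hit,current_position().round(4) if hasattr(current_position(),'round') else current_position(),(np.array(current_force())-f0).round(1),round(current_clock(),2))
    servo_line([*p,.115],rate=.1)
E
python3 - <<'E'
from h import *
press("far")
p=current_position()
W=cloud(capture("wrist"))
A=W.reshape(-1,3)
for n,(x,y) in S.items():
    p=C+x*X+y*Y; s=A[np.hypot(*(A[:,:2]-p).T)<.006]; s=s[s[:,2]<.1];print(n,len(s),np.median(s[:,2]) if len(s) else None)
E
```

```text
far False [ 0.5528 -0.0943  0.0726] [0.3 0.1 0.7] 6.74
near 5 0.08261213860482082
far 178 0.08250770116565878
left 12 0.08226874722563676
right 31 0.08254279931060003
```

Run:
```python
from h import *
move_ptp([.43,-.088,.26],down(YAW-np.pi/2))
d=capture("wrist");cv2.imwrite("pics/w2.png",d["image"])
W=cloud(d);print(fitbox(W,C)[0])
A=W.reshape(-1,3)
for n,(x,y) in S.items():
    p=C+x*X+y*Y; s=A[np.hypot(*(A[:,:2]-p).T)<.006]; s=s[s[:,2]<.1];print(n,len(s),np.median(s[:,2]) if len(s) else None)
print(current_clock())
```

```text
((504.2366943359375, -88.39459228515625), (180.73609924316406, 119.58332824707031), 83.24860382080078)
near 76 0.082585967216725
far 92 0.08255187600537292
left 85 0.08283080798202618
right 86 0.08268882687887473
8.2
```

View pics/w2.png

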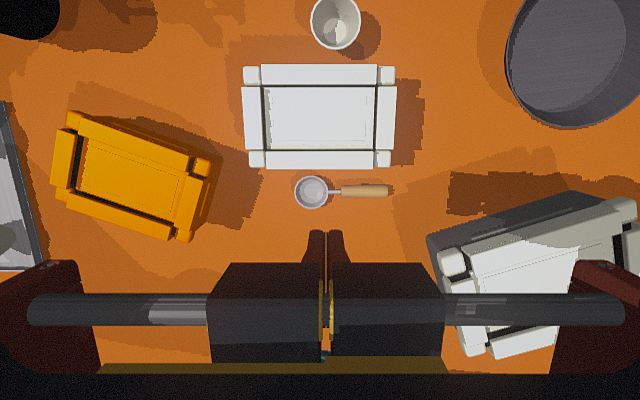

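Nothing touched hard and the far section sprang back to 82 mm, so the tips may sit behind the nominal TCP. I'll step down while logging force against height.

Run:
```python
from h import *
p=C+.049*X; q=down(YAW-np.pi/2)
move_ptp([*p,.1],q); sleep(.2)
f0=np.array(current_force())
for z in np.arange(.084,.0605,-.0015):
    h=servo_line([*p,z],rate=.02,contact_N=15)
    print(round(z,4),h,round(current_position()[2],4),(np.array(current_force())-f0).round(1))
    if h: break
print(current_clock())
servo_line([*p,.115],rate=.1)
move_ptp([.43,-.088,.26],q)
d=capture("wrist");cv2.imwrite("pics/w3.png",d["image"])
W=cloud(d);print(fitbox(W,C)[0])
A=W.reshape(-1,3)
for n,(x,y) in S.items():
    c=C+x*X+y*Y; s=A[np.hypot(*(A[:,:2]-c).T)<.006]; s=s[s[:,2]<.1];print(n,len(s),np.median(s[:,2]) if len(s) else None)
print(current_clock())
```

```text
0.084 False 0.084 [ 0.3 -0.6  0.1]
0.0825 False 0.0825 [-0.  -1.  -1.1]
0.081 False 0.0809 [-0.1  0.  -0.3]
0.0795 False 0.0794 [ 0.6 -0.9 -0.1]
0.078 False 0.0779 [0.7 0.3 0.7]
0.0765 False 0.0764 [ 0.1 -0.   0. ]
0.075 False 0.0749 [-0.5 -1.   0.2]
0.0735 False 0.0734 [ 0.8 -0.1 -0.9]
0.072 False 0.0719 [ 0.6 -1.5  0.2]
0.0705 False 0.0704 [ 0.1 -1.3  0.6]
0.069 False 0.0689 [-0.1 -0.8  0.1]
0.0675 False 0.0674 [-0.4 -1.1 -0.2]
0.066 False 0.0659 [ 1.  -0.4  0.1]
0.0645 False 0.0644 [ 0.2 -0.4 -0.2]
0.063 False 0.0629 [ 1.1  0.3 -0.5]
0.0615 False 0.0614 [-0.3 -0.2 -0.4]
13.925
((504.1143493652344, -88.17410278320312), (180.6117401123047, 119.33403778076172), 83.32746124267578)
near 77 0.08275459343808941
far 92 0.08262615495294767
left 82 0.08250940845468863
right 86 0.08232322693140953
15.4417
```

Run:
```python
from h import *
p=C+.049*X; q=down(YAW-np.pi/2)
move_ptp([*p,.09],q); sleep(.1)
print(current_position(),current_finger_gap(),np.round(current_joint_pos(),4))
for c in ("wrist","side","top"):
    d=capture(c);cv2.imwrite(f"pics/{c}4.png",d["image"]);W=cloud(d)
    if c=="wrist":
        for r in range(225,262,4): print(r,W[r,315].round(3),W[r,337].round(3))
    if c=="side":
        A=W.reshape(-1,3);m=(np.hypot(A[:,0]-p[0],A[:,1]-p[1])<.06)&(A[:,2]>.087)&(A[:,2]<.17)
        B=A[m]; 
        for z in np.arange(.087,.17,.005):
            b=B[(B[:,2]>=z)&(B[:,2]<z+.005)]
            if len(b): print(round(z,3),len(b),b.min(0).round(3),b.max(0).round(3))
        cv2.imwrite("pics/side4z.png",cv2.resize(d["image"][100:250,280:480],None,fx=4,fy=4))
print(current_clock())
```

```text
[ 0.55310608 -0.09453821  0.09134915] 0.00046335778970111425 [-2.9240e-01  4.1160e-01  1.7073e+00 -1.0000e-04  1.0209e+00  1.4011e+00]
225 [ 0.554 -0.086  0.083] [ 0.551 -0.102  0.082]
229 [ 0.566 -0.089  0.124] [ 0.564 -0.102  0.124]
233 [ 0.566 -0.089  0.131] [ 0.564 -0.101  0.131]
237 [ 0.566 -0.09   0.137] [ 0.564 -0.101  0.137]
241 [ 0.565 -0.09   0.142] [ 0.564 -0.101  0.141]
245 [ 0.566 -0.09   0.147] [ 0.564 -0.101  0.147]
249 [ 0.566 -0.09   0.152] [ 0.564 -0.101  0.151]
253 [ 0.565 -0.09   0.156] [ 0.564 -0.1    0.156]
257 [ 0.565 -0.09   0.16 ] [ 0.565 -0.1    0.162]
261 [ 0.566 -0.091  0.166] [ 0.564 -0.1    0.164]
0.122 5 [ 0.541 -0.104  0.124] [ 0.559 -0.087  0.126]
0.127 15 [ 0.539 -0.108  0.127] [ 0.567 -0.085  0.132]
0.132 15 [ 0.539 -0.101  0.132] [ 0.559 -0.086  0.137]
0.137 8 [ 0.538 -0.1    0.138] [ 0.564 -0.085  0.142]
0.142 14 [ 0.537 -0.099  0.142] [ 0.567 -0.083  0.147]
0.147 14 [ 0.539 -0.1    0.147] [ 0.562 -0.084  0.151]
0.152 14 [ 0.539 -0.1    0.152] [ 0.562 -0.084  0.157]
0.157 10 [ 0.538 -0.1    0.158] [ 0.565 -0.082  0.161]
0.162 15 [ 0.54  -0.104  0.162] [ 0.562 -0.081  0.166]
0.167 7 [ 0.539 -0.103  0.168] [ 0.564 -0.084  0.17 ]
16.5417
```

View pics/side4z.png

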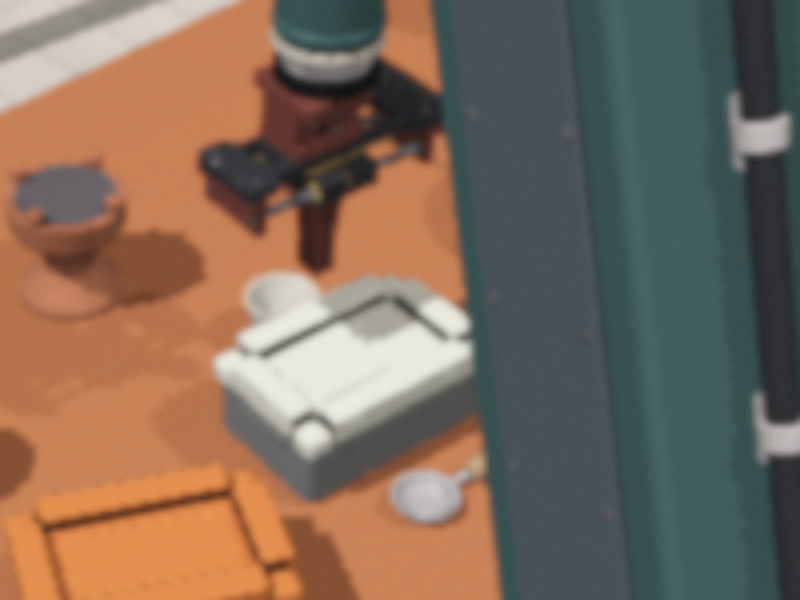

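View pics/wrist4.png

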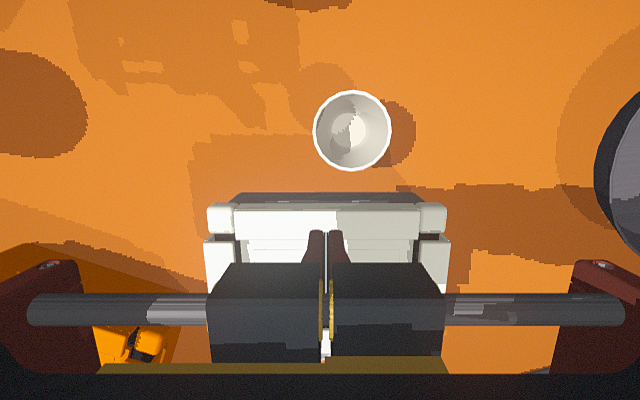

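The tips measure about 31 mm above the reported TCP: wrist and side depth show them near z=0.122 with the TCP at 0.091. The xy agrees, so the earlier presses never touched. I'll correct for the offset, stay force-guarded, and press the far section again.

```bash
cat >> h.py <<'E'
def press2(n,zmin,N=15,up=.075):
    p=C+S[n][0]*X+S[n][1]*Y; q=down(YAW-np.pi/2)
    move_ptp([*p,up],q)
    servo_line([*p,.056],q,rate=.08); sleep(.1)
    f0=np.array(current_force())
    hit=servo_line([*p,zmin],rate=.015,contact_N=N)
    print(n,hit,np.round(current_position(),4),(np.array(current_force())-f0).round(1),round(current_clock(),2))
    servo_line([*p,up],rate=.1)
def check(name):
    d=capture("wrist");cv2.imwrite(name,d["image"])
    W=cloud(d);print(fitbox(W,C)[0]);A=W.reshape(-1,3)
    for n,(x,y) in S.items():
        c=C+x*X+y*Y; s=A[np.hypot(*(A[:,:2]-c).T)<.006]; s=s[s[:,2]<.1];print(n,len(s),np.median(s[:,2]) if len(s) else None)
    print(current_clock())
E
python3 - <<'E'
from h import *
press2("far",.0405)
check("pics/w5.png")
E
```

```text
far True [ 0.5527 -0.0943  0.0421] [-0.1 -0.3  5.9] 18.18
((536.1201782226562, -92.28203582763672), (180.0821533203125, 55.68595504760742), 83.05524444580078)
near 98 0.08213231773174248
far 146 0.07440802961740295
left 2 0.08263185086715309
right 6 0.08216129522936078
18.7167
```

The far section clicked shut, and its top now reads 74.4 mm. Next come the other three.

Run:
```python
from h import *
for n in ("left","near","right"): press2(n,.0405)
move_ptp([.43,-.088,.26],down(YAW-np.pi/2))
check("pics/w6.png")
```

```text
left True [ 0.5137 -0.0099  0.0421] [-0.4 -0.6  6.4] 20.56
near True [ 0.4554 -0.0823  0.0421] [-0.3 -0.   7.8] 22.88
right True [ 0.4944 -0.1667  0.0421] [-0.5  0.9  6. ] 25.19
((503.89154052734375, -88.29728698730469), (179.9748992919922, 119.99588012695312), 83.01756286621094)
near 73 0.07458513545129097
far 89 0.07470107661334277
left 84 0.07452718568505562
right 82 0.07446227841737502
26.575
```

View pics/w6.png

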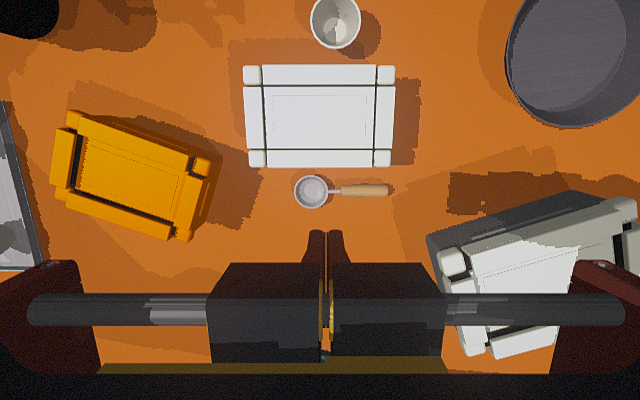

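All four sections of the box at (319,115) are flush. The cup at (335,22) and spoon at (340,190) haven't moved, and the hand is clear. I'm handing in.

```bash
python3 -c "
from bench import *
close_job()"
```

```text
the job is handed in; nothing more can be done
```

All four rim sections of the coffee box's lid are clicked shut, and the job was handed in at about 26.6 s of the 45 s allowed. I pressed far, left, near and right in that order with the shut fingertips, stopping each press when the force changed by 15 N.

- **Lid:** in the last wrist depth picture, all four section tops measured 74.5–74.7 mm above the worktop (82–83 mm before; 74 is shut).
- **Box:** it measured within about 0.3 mm of where it stood at the start.
- **Surroundings:** the stray cup and spoon look unmoved in that picture. I did not re-measure the grinder, burner, tray, pan or the cups on the tray, but the arm stayed clear of them.
- **Hand:** it is raised well clear of the box.

**Disagreement found:** the real fingertips sit about 31 mm higher than the TCP position the robot reports. My first two attempts on the far section therefore stopped in the air above it and touched nothing. I measured the offset with the wrist and side cameras and corrected for it before the presses that worked.

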